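# Steam plate: pump the lever, then hold the surface thermometer on the mark

### The job

Give the steam plate a shot: pull its sprung pump lever all the way down and ease it slowly back up to rest, never letting it snap. Then take the surface thermometer (the thicker, taller one with the round handle) out of the rack and hold it upright with its foot on the centre of the ring mark on the plate, pressing gently so that the sprung foot goes in about half of its travel and never bottoms out. The program finishes while still holding it there, steady and pressed; leave the other things where they are.

Things in the scene. Friction and masses are not known exactly. Their poses are not given: they have to be found in the camera images.
- griddle: Steam plate, fixed: steel box 300 (x) x 340 (y) mm with a flat dark plate on top, 110 mm above the table. Origin: centre of its underside; x points away from the robot at yaw 0. Its far (+x) and left (+y) edges have a 25 mm upstand. On its right (-y) a grey pump housing, 130 mm high, centred 90 mm ahead and 212 mm right of the origin, carries the lever.
- lever (a joint): Sprung pump lever, rad: 0 = up at rest, 0.6 = fully down on its stop (above 0.54 counts, kept 0.1 s). From point lever_pivot a 165 mm arm runs to the plate's -x, rising (0.35 - value) rad above level. The spring pushes its grip up with about 4 N at rest, 11 N fully down; press it with closed fingertips or pinch it. Below 0.06 is back at rest; rising over 1.5 rad/s (0.25 m/s at the grip) is a snap.
- lever_grip (a point): Middle of the lever's grip: a black round bar, diameter 22 mm, 80 mm long, lying level across the lever's end along the plate's y axis. Moves with the lever; the top of the bar is 11 mm above this point.
- lever_pivot (a point): Hinge of the lever, fixed on the steam plate, 100 mm ahead (+x) and 215 mm right (-y) of the plate's origin, 150 mm above the table.
- spot: The mark: a thin bright ring of 40 mm diameter with a dot at its centre, flush on the dark plate. Origin: its centre, on the plate's surface (110 mm above the table). Lies at a varying place on the plate.
- probe: Surface thermometer, 0.16 kg, upright in one of the rack's holes. Origin: underside of its foot when fully out; z up along its axis. Sprung copper foot, diameter 18, from 0 to 8 mm; stem, 10, to 70 mm; black flange, 38, 70 to 76 mm, rests on the rack's top; round grey handle, 30, 76 to 140 mm, pale disc on its flat top. Grip the handle at about 108 mm, at any yaw.
- probe_foot (a joint): How far the thermometer's foot is pressed into its stem, m: 0 = fully out, 0.016 = bottomed out. The spring pushes back with 1 N + 500 N/m x value: about 5 N at half travel (0.008).
- probe_tip (a point): Centre of the underside of the thermometer's foot; moves with the foot.
- rack: White thermometer rack, fixed: 180 (x) x 70 (y) mm, its top 85 mm above the table, open below. Origin: centre of its underside; its long side is its own x axis. Two 25 mm holes lie on that axis, 45 mm either side of the middle; which one holds the probe varies, and so do x, y and yaw.
- needle: The other thermometer in the rack, to be left alone: thin needle, flange 34 mm, square black handle 18 mm wide; its top is 112 mm above its origin (the probe's is 140). Origin and z as for the probe.
- grill_weight: Grill weight lying on the plate, bystander: dark steel slab 85 x 110 x 14 mm with a wooden bar handle, 49 mm high in all. Origin: centre of its underside.
- sauce: White bottle, bystander: 54 mm diameter, 170 mm high. Origin: centre of its underside.
- shaker: Steel shaker, bystander: 48 mm diameter, 88 mm high. Origin: centre of its underside.
- tub_a: Clear open tub, bystander: 130 x 150 x 60 mm. Origin: centre of its underside.
- tub_b: Clear open tub like the other, bystander, empty.
- tomato: Tomato in tub_a, bystander: 66 mm diameter, 50 mm high.
- spatula: Spatula lying on the table near the robot, bystander: 260 mm long, under 40 mm high.
Things that resemble listed ones, but are neither listed nor needed, are in the scene too. Leave any yellow look-alike of the probe alone.

How it is judged:
By the outcome, as a careful person would: the job done as asked, in the order asked, and still so for the second after the job is handed in, while the arm keeps its last pose, push and grip.
It also fails if it takes over 62 s, if anything falls off the work surface, if the arm or the gripper's body presses on something with over 40 N, if the wrist force passes 120 N, or if a joint passes its speed limit or range.

### The arm

A 6-joint arm with a two-finger parallel gripper is mounted at the origin on the work surface. World frame = base frame: x ahead of the robot, y to its left, z up, the work surface at z = 0. Lengths are in mm, angles in degrees, forces in N, time in s.
With the tool pointing down it reaches from about 325 to 775 mm from the base axis. Payload 9.3 kg.
Tool frame: the origin (TCP) lies on the centre line of the jaws, within the pads' length; the fingertips stand 22 mm ahead of it and the grasp point (between the pads) lies 3 mm ahead of it; z points along the fingers, y is the line along which they close (so a half turn about z gives the same grasp; the last joint's range is limited). The gripper opens to 85 mm and grips with 20 to 120 N. Pads are 22 mm wide; open, the fingers measure 114 mm over their backs; the gripper's body (76 mm by 85 mm) begins 54 mm behind the grasp point. The pads swing forward as they close: fully open they stand 13 mm farther back than shut.
Start: joints at [65.97, 14.817, 1.232, 76.415, 0, 81.257], TCP at [145.007, 530.537, 253.279] pointing down, gripper open.
Joint ranges: [-174.27, 174.27], [-52.1, 104.24], [-59.71, 78.15], [-110.17, 111.67], [-87.03, 83.33], [-180, 180]. Speed limits (degrees/s): [127.2, 127.2, 159.86, 180, 180, 180].

### API

Orientations are given as [roll, pitch, yaw] about the fixed x, y, z axes, in that order (R = Rz(yaw) Ry(pitch) Rx(roll)).
In Python, from cell import readout, cams, job gives the robot as it stands. The module is installed in compiled form; this text tells all that it offers.
- The arm moves only by the tool apply_moves, never from a script. Its argument "steps" is a list of rows, each a list of 7 numbers: the closure, from 0 (fully open) to 1 (shut), then the shift along the tool's x, y, z in cm, then the turn, a rotation vector about the tool's x, y, z in rad. In form: [[hand, dx, dy, dz, wx, wy, wz], ...]. A call has 1 to 10 rows; each row is the pose to reach, as a shift and turn from the pose commanded when the call began, along the tool's axes at that moment; what a row does not reach only later rows make up. A row lasts 1/8 s, in which the tool goes at most 62.5 mm and 10.7 degrees, less where a joint would pass 70% of its speed; a pose out of reach is approached as far as the arm can. A call with a gripper value outside its range is refused whole. The fingers move at their own pace and stop on an object; "newtons" is the grip in N (left out, the last holds). Time passes only in rows, so rows that repeat a pose let the fingers close. It gives the time, the measured TCP pose, the force, the opening and the grip force at its end, in the units of the state.
- readout.sense(): the state, without advancing time (a new reading comes with each control period).
- cams.snapshot(name): name is "scene" or "side" or "wrist"; returns the picture (400x640x3 uint8, blue, green, red); there is no depth.
- cams.get_calibration(name): a dict with "vertical_fov" (degrees; the focal length in pixels is half the picture's height over the tangent of half this angle, whatever the lens; pixels are square), "cx", "cy" (the principal point, pixels), "origin" and "attitude" of the camera in the world; the wrist camera has in their place "T_tool_cam" (4x4, takes a point from camera to tool coordinates, whose origin is the TCP and whose axes are the flange's). Camera axes: x right, y down, z forward; pixel columns grow to the right and rows downward; lengths in mm; the calibration is good to about 2 mm. The wrist camera is an equidistant fisheye: a pixel r from the principal point sees the ray r / f radians off the axis. A picture is of the moment at which its call begins: read the wrist's pose just before it. get_calibration takes no time and is no camera call.
- job.hand_in(): hands the job in; it is judged then, once.
The state is a dict: "clock": time; "joints": joint angles; "joint_velocities": joint speeds; "joint_torque": joint torques, N m; "eef_pos": TCP position; "ee_rot": TCP orientation; "ft_force": force on the tool from outside, world axes, zero at the start; "wrist_torque": the same for the moment, N m; "finger_gap": opening from 0.0 (shut) to 1.0 (fully open); "finger_force": force on a finger pad.
Only numpy, scipy, OpenCV 4.12 (cv2) and the standard library are available. Lean on these libraries where they do the work, as an engineer would, in place of code of your own. Each camera call takes 0.05 s, during which the arm holds its last target. There are 200 camera calls.

## Working session

There is one attempt and no reset: what is moved stays moved. The work goes in short steps, Python scripts to look and compute and a tool call to move; the robot and the scene stay as the last step left them, time stands still between calls to the robot, and variables do not carry over. Pictures are saved under pics/ and viewed, at most 10 in all, crops included, and the job is handed in when it is done.

Besides the shell and the picture viewer there is one more tool, called after "Call:" as name(argument=value, ...) on one line, values as JSON. apply_moves: Moves the arm, as the interface text tells. Its arguments: {"type":"object","properties":{"steps":{"type":"array"},"newtons":{"type":"number"}},"required":["steps"]}

```bash
mkdir -p pics; cat > h.py <<'E'
import numpy as np, cv2
from cell import readout, cams, job
from scipy.spatial.transform import Rotation as R
E
python3 - <<'E'
from h import *
s=readout.sense(); print({k:np.round(v,3).tolist() for k,v in s.items()})
for n in ("scene","side","wrist"):
    print(n,cams.get_calibration(n)); cv2.imwrite(f"pics/{n}0.png",cams.snapshot(n))
E
```

```text
{'clock': 0.0, 'joints': [65.97, 14.849, 1.188, 76.416, 0.002, 81.257], 'joint_velocities': [-0.128, 0.068, -0.024, -0.122, 0.029, 0.165], 'joint_torque': [-0.001, -55.564, 34.453, 0.014, -0.0, 0.0], 'eef_pos': [144.897, 530.295, 252.67], 'ee_rot': [-179.924, -0.013, 164.712], 'ft_force': [0.069, 0.333, 0.047], 'wrist_torque': [-0.011, -0.071, 0.007], 'finger_force': 0.0, 'finger_gap': 1.004}
scene {'vertical_fov': 42.275977291126125, 'cx': 322.5196545931884, 'cy': 206.2467813610867, 'origin': array([1032.15556705,  966.48204416, 1381.4370495 ]), 'attitude': array([-139.81086864,    0.42557315,  150.30467668])}
side {'vertical_fov': 53.16196146624364, 'cx': 319.12040181396617, 'cy': 201.56844601321146, 'origin': array([  10.7997756 , -861.13916371,  796.50036176]), 'attitude': array([-121.6767396 ,   -0.29207747,  -28.86923396])}
wrist {'vertical_fov': 65.70646984690485, 'cx': 322.869241485834, 'cy': 199.91512290470985, 'T_tool_cam': array([[ 5.40145244e-04, -9.62600788e-01, -2.70923292e-01,
         6.90146443e+01],
       [ 9.99999851e-01,  5.40368036e-04,  7.37716808e-05,
        -8.03313163e-01],
       [ 7.53856091e-05, -2.70923292e-01,  9.62600937e-01,
        -1.20247621e+02],
       [ 0.00000000e+00,  0.00000000e+00,  0.00000000e+00,
         1.00000000e+00]])}
```

View pics/scene0.png

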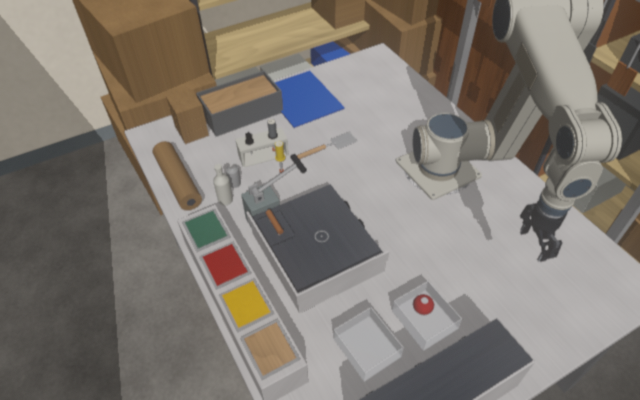

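View pics/side0.png

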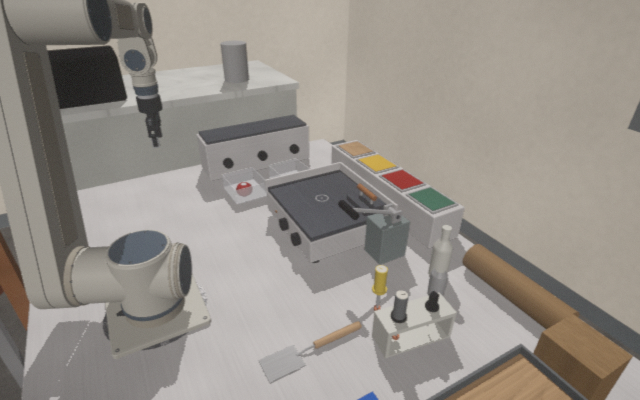

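Scene view: the steam plate has its ring at about (321,237), and the lever grip is at (298,163). Three candidates stand near the rack:
- Grey round handle at scene (272,128), side (400,305).
- Black small handle at scene (249,137), side (433,300). This is the needle.
- Yellow handle at scene (280,150), side (381,280). This is the look-alike.

The grey one fits the probe: it is thicker and taller, with a round grey handle and a pale top. I'll confirm it in an enlarged crop.

```bash
python3 - <<'E'
from h import *
a=cv2.imread("pics/scene0.png")[110:260,225:395]; b=cv2.imread("pics/side0.png")[180:360,260:470]
cv2.imwrite("pics/c1.png",cv2.resize(a,(680,600),interpolation=cv2.INTER_CUBIC))
cv2.imwrite("pics/c2.png",cv2.resize(b,(700,600),interpolation=cv2.INTER_CUBIC))
E
```

```text
(no output)
```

View pics/c1.png

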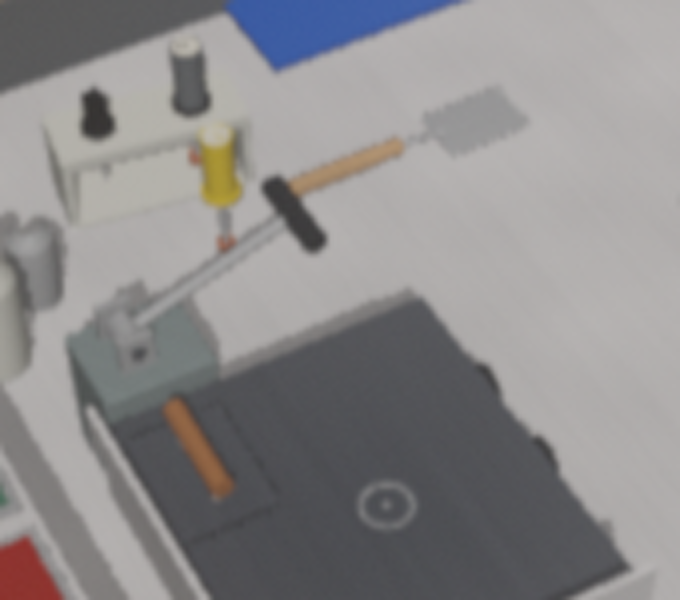

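View pics/c2.png

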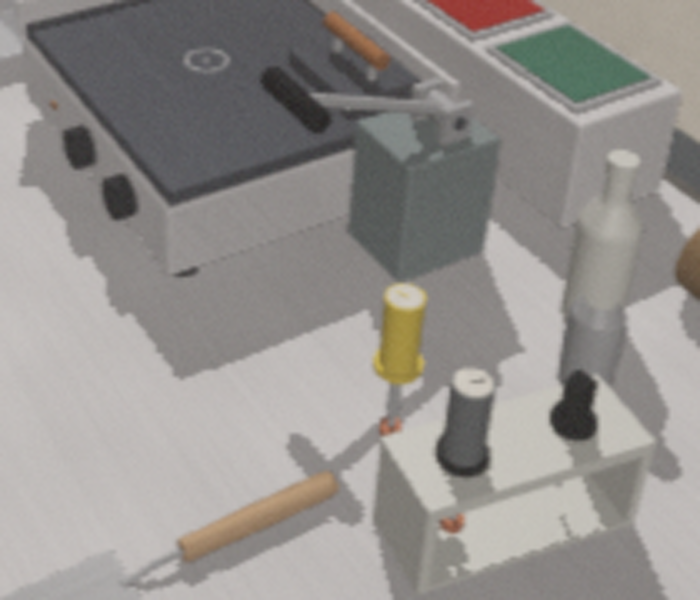

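Both crops agree. The grey round handle with a pale disc stands in the rack's hole (side crop (472,381)) and is the probe. The black square one is the needle. The yellow look-alike stands free between the rack and the lever. Next I triangulate.

```bash
cat >> h.py <<'E'
def ray(n,u,v):
    c=cams.get_calibration(n); f=200/np.tan(np.radians(c["vertical_fov"]/2))
    d=np.array([(u-c["cx"])/f,(v-c["cy"])/f,1]); d=R.from_euler("xyz",c["attitude"],degrees=True).apply(d)
    return c["origin"],d/np.linalg.norm(d)
def tri(r):
    A=sum(np.eye(3)-np.outer(d,d) for o,d in r); b=sum((np.eye(3)-np.outer(d,d))@o for o,d in r)
    p=np.linalg.solve(A,b); return p,[float(np.linalg.norm(np.cross(p-o,d))) for o,d in r]
def atz(r,z): o,d=r; return o+d*(z-o[2])/d[2]
def wray(u,v,s):
    c=cams.get_calibration("wrist"); f=200/np.tan(np.radians(c["vertical_fov"]/2)); T=c["T_tool_cam"]
    x,y=u-c["cx"],v-c["cy"]; r=np.hypot(x,y); t=r/f
    d=np.array([x/r*np.sin(t),y/r*np.sin(t),np.cos(t)]) if r>0 else np.array([0,0,1.])
    Q=R.from_euler("xyz",s["ee_rot"],degrees=True)
    return Q.apply(T[:3,3])+np.array(s["eef_pos"]), Q.apply(T[:3,:3]@d)
E
python3 - <<'E'
from h import *
m1=lambda x,y:((x+.5)/4-.5+225,(y+.5)/4-.5+110)
k=210/700; m2=lambda x,y:((x+.5)*k-.5+260,(y+.5)*k-.5+180)
P=dict(grip=((294,214),(295,99),None),ring=((386,505),(206,60),110),probe=((186,45),(472,381),None),probeflange=((190,101),(463,455),None),yellow=((217,131),(404,297),140),needle=((95,91),(580,377),None),cornNR=((415,293),(173,196),110),cornNL=((632,570),(28,30),110),gripA=((272,182),(268,77),None),gripB=((317,245),(319,122),None))
for n,(a,b,z) in P.items():
    r=[ray("scene",*m1(*a)),ray("side",*m2(*b))]; p,e=tri(r); print(n,p.round(1),np.round(e,1), [atz(q,z).round(1) for q in r] if z else "")
E
```

```text
grip [525.9 -97.  205.6] [0.2 0.2] 
ring [570.5 129.9 109.6] [0.4 0.4] [array([571. , 130.1, 110. ]), array([569.8, 129.5, 110. ])]
probe [ 487.5 -382.   154.6] [0.1 0.1] 
probeflange [ 488.2 -384.1   85.8] [0.3 0.3] 
yellow [ 508.3 -279.9  141. ] [0. 0.] [array([ 507.9, -280.8,  140. ]), array([ 509., -279.,  140.])]
needle [ 575.1 -395.5  128.6] [0.6 0.6] 
cornNR [438.3 -51.4 107.8] [1.5 1.5] [array([440.6, -50.3, 110. ]), array([435.6, -53.3, 110. ])]
cornNL [439.5 273.5 107.1] [0.8 0.8] [array([441.7, 274.8, 110. ]), array([437.1, 269.4, 110. ])]
gripA [ 519.4 -101.5  232.6] [19.7 19.7] 
gripB [530.3 -93.1 178.2] [19.7 19.7]
```

Call:
apply_moves(steps=[[1,-53,-50.5,0,0,0,0],[1,-53,-50.5,0,0,0,0],[1,-53,-50.5,0,0,0,0],[1,-53,-50.5,0,0,0,0],[1,-53,-50.5,0,0,0,0],[1,-53,-50.5,0,0,0,0],[1,-53,-50.5,0,0,0,0],[1,-53,-50.5,0,0,0,0],[1,-53,-50.5,0,0,0,0],[1,-53,-50.5,0,0,0,0]])

```text
clock: 1.4
eef_pos: [468.4, -6.7, 253.3]
ee_rot: [180.0, 0.0, 164.7]
ft_force: [0.6, 0.7, 0.5]
finger_gap: -0.004
finger_force: 0.0
```

Call:
apply_moves(steps=[[1,-4,-3.8,0,0,0,0],[1,-7.7,-7.4,0,0,0,0],[1,-7.7,-7.4,0,0,0,0]])

```text
clock: 1.78
eef_pos: [523.7, -99.2, 252.0]
ee_rot: [-180.0, -0.1, 164.5]
ft_force: [-0.2, 0.3, -0.1]
finger_gap: -0.005
finger_force: 0.0
```

```bash
python3 - <<'E'
from h import *
s=readout.sense(); print(s["eef_pos"],s["ee_rot"],s["ft_force"],s["clock"])
a=cams.snapshot("side")[140:260,270:430]; b=cams.snapshot("wrist")
cv2.imwrite("pics/d1.png",np.vstack([cv2.resize(a,(400,300),interpolation=cv2.INTER_CUBIC),cv2.resize(b,(400,250))]))
E
```

```text
[523.73403752 -99.22823144 252.01799602] [-1.79987060e+02 -7.98976101e-02  1.64511392e+02] [-0.17662579  0.29142572 -0.06194424] 1.775
```

View pics/d1.png

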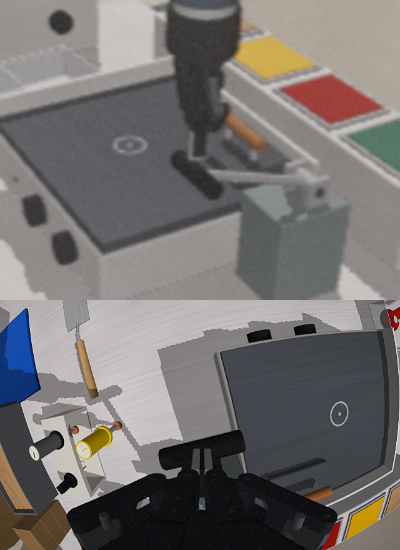

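The closed fingertips are just above the bar's middle (composite around (200,160)). The wrist view shows the bar at about (202,451) and the ring at (339,413). I'll check both numerically.

```bash
python3 - <<'E'
from h import *
s=readout.sense()
for n,u,v,z in (("bar",202*1.6,151*1.6,206),("barL",162*1.6,159*1.6,206),("barR",241*1.6,143*1.6,206),("ring",339*1.6,113.5*1.6,110),("NRcorner",217*1.6,53*1.6,110),("probeT",37*1.6,155*1.6,155)): print(n,atz(wray(u,v,s),z).round(1))
E
```

```text
bar [525.3 -98.  206. ]
barL [ 523.6 -137.6  206. ]
barR [527.4 -60.7 206. ]
ring [568.3 128.5 110. ]
NRcorner [435.8 -52.5 110. ]
probeT [ 491.9 -377.1  155. ]
```

Call:
apply_moves(steps=[[1,0,0,1.0,0,0,0],[1,0.1,0,2.0,0,0,0],[1,0.2,0,3.2,0,0,0],[1,0.3,-0.1,4.4,0,0,0],[1,0.5,-0.1,5.6,0,0,0],[1,0.6,-0.1,6.8,0,0,0],[1,0.6,-0.1,8.0,0,0,0],[1,0.5,-0.1,9.2,0,0,0],[1,0.4,-0.1,10.2,0,0,0],[1,0.4,-0.1,10.2,0,0,0]])

```text
clock: 3.12
eef_pos: [517.6, -95.6, 150.4]
ee_rot: [180.0, -0.1, 164.7]
ft_force: [-5.3, 1.9, 8.2]
finger_gap: 0.002
finger_force: 4.1
```

Call:
apply_moves(steps=[[1,-0.2,0,0.3,0,0,0],[1,-0.2,0,0.6,0,0,0],[1,-0.2,0,0.8,0,0,0],[1,-0.2,0,0.8,0,0,0]])

```text
clock: 3.62
eef_pos: [520.4, -96.2, 143.4]
ee_rot: [180.0, 0.1, 164.7]
ft_force: [-2.8, 2.5, 7.5]
finger_gap: 0.001
finger_force: 4.5
```

Call:
apply_moves(steps=[[1,0,0,0.2,0,0,0],[1,0,0,0.3,0,0,0],[1,0,0,0.3,0,0,0]])

```text
clock: 4.0
eef_pos: [520.7, -96.2, 141.5]
ee_rot: [180.0, 0.1, 164.8]
ft_force: [-4.6, 3.4, 17.1]
finger_gap: 0.001
finger_force: 9.0
```

```bash
python3 - <<'E'
from h import *
a=cams.snapshot("side")[140:260,270:430]; b=cams.snapshot("wrist")
cv2.imwrite("pics/d2.png",np.vstack([cv2.resize(a,(400,300),interpolation=cv2.INTER_CUBIC),cv2.resize(b,(400,250))]))
E
```

```text
(no output)
```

View pics/d2.png

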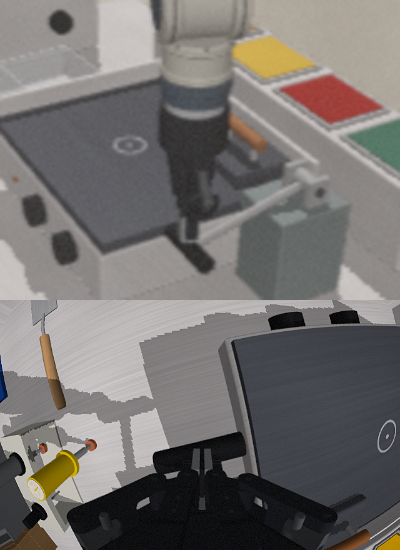

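The lever is on its stop: the force jumped to 17 N, and the side view shows the arm pointing down. Now I ease it up.

Call:
apply_moves(steps=[[1,0,0,-0.3,0,0,0],[1,0.1,0,-0.8,0,0,0],[1,0.2,0,-1.3,0,0,0],[1,0.3,0,-1.8,0,0,0],[1,0.3,-0.1,-2.4,0,0,0],[1,0.3,-0.1,-3.0,0,0,0],[1,0.3,-0.1,-3.6,0,0,0],[1,0.3,-0.1,-4.2,0,0,0],[1,0.2,-0.1,-4.8,0,0,0],[1,0.2,0,-5.4,0,0,0]])

```text
clock: 5.35
eef_pos: [519.2, -96.0, 194.6]
ee_rot: [180.0, 0.1, 164.8]
ft_force: [3.2, -2.5, 5.7]
finger_gap: -0.003
finger_force: 2.5
```

Call:
apply_moves(steps=[[1,0,0,-0.6,0,0,0],[1,-0.1,0,-1.2,0,0,0],[1,-0.2,0,-1.8,0,0,0],[1,-0.3,0,-2.4,0,0,0],[1,-0.4,0.1,-3.0,0,0,0],[1,-0.5,0.1,-3.5,0,0,0],[1,-0.6,0.1,-4.0,0,0,0],[1,-0.6,0.1,-4.4,0,0,0],[1,-0.6,0.1,-4.8,0,0,0],[1,-0.6,0.1,-5.2,0,0,0]])

```text
clock: 6.6
eef_pos: [524.1, -96.8, 246.2]
ee_rot: [-180.0, -0.1, 164.7]
ft_force: [0.8, -0.4, -0.3]
finger_gap: 0.001
finger_force: 0.0
```

Call:
apply_moves(steps=[[1,-0.8,-5.5,-1,0,0,0],[0,-1.6,-11,-1,0,0,0],[0,-2.4,-17,-1,0,0,0],[0,-3.3,-23,-1,0,0,0],[0,-4.1,-28.5,-1,0,0,0],[0,-4.1,-28.5,-1,0,0,0],[0,-4.1,-28.5,-1,0,0,0]])

```text
clock: 7.48
eef_pos: [488.6, -382.4, 255.9]
ee_rot: [180.0, -0.1, 164.7]
ft_force: [-0.2, -0.8, 0.6]
finger_gap: 1.002
finger_force: 0.0
```

```bash
python3 - <<'E'
from h import *
s=readout.sense(); print(s["eef_pos"],s["ee_rot"],s["finger_gap"],s["clock"])
b=cams.snapshot("wrist"); cv2.imwrite("pics/e1.png",b)
c=cams.snapshot("scene"); cv2.imwrite("pics/e1s.png",c)
cv2.imwrite("pics/e1v.png",np.vstack([b[:,:],cv2.resize(c[130:230,230:390],(320,200))if 0 else np.pad(cv2.resize(c[130:230,230:390],(320,200),interpolation=cv2.INTER_CUBIC),((0,0),(0,320),(0,0)))]))
E
```

```text
[ 488.58688142 -382.43613762  255.87165616] [ 1.79953366e+02 -5.95935707e-02  1.64672271e+02] 1.001519175114306 7.475
```

View pics/e1v.png

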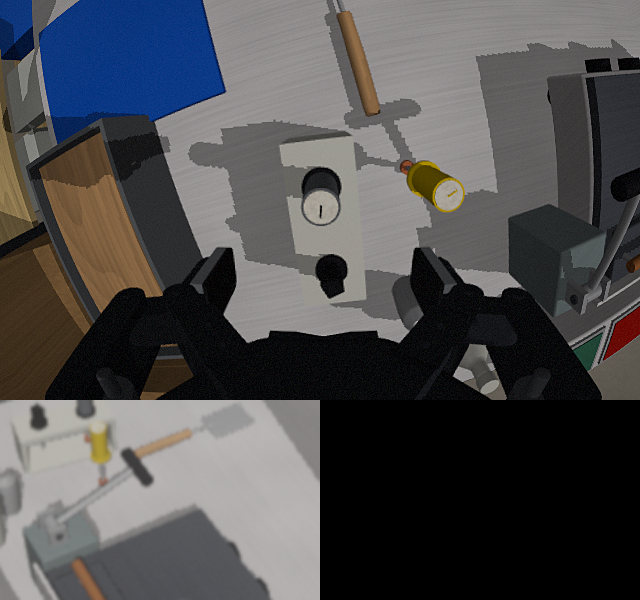

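The probe's disc is at (321,209), the needle at (331,290) and the yellow look-alike at (449,195). The scene inset shows the lever back up at rest.

```bash
python3 - <<'E'
from h import *
s=readout.sense()
for n,u,v,z in (("probe",321,209,155),("flange",321.5,187,91),("yellow",449,195,140),("needle",332,291,128)): print(n,atz(wray(u,v,s),z).round(1))
t=cv2.cvtColor(cv2.absdiff(cv2.imread("pics/scene0.png"),cv2.imread("pics/e1s.png")),cv2.COLOR_BGR2GRAY)[140:200,260:320]; print("lever diff",t.max(),(t>25).sum())
E
```

```text
probe [ 488.9 -383.7  155. ]
flange [ 487.2 -383.1   91. ]
yellow [ 510.1 -278.6  140. ]
needle [ 577.8 -397.5  128. ]
lever diff 4 0
```

Call:
apply_moves(steps=[[0,0,-0.1,4,0,0,0],[0,0,-0.1,8,0,0,0],[0,0,-0.1,11,0,0,0],[0,0,-0.1,13,0,0,0],[0,0,-0.1,13,0,0,0],[1,0,-0.1,13,0,0,0],[1,0,-0.1,13,0,0,0],[1,0,-0.1,13,0,0,0],[1,0,-0.1,13,0,0,0],[1,0,-0.1,13,0,0,0]], newtons=50)

```text
clock: 8.82
eef_pos: [488.9, -383.8, 127.1]
ee_rot: [-180.0, 0.1, 164.7]
ft_force: [-0.5, -0.3, 6.0]
finger_gap: 0.339
finger_force: 48.9
```

Call:
apply_moves(steps=[[1,0,0,-1,0,0,0],[1,0,0,-3,0,0,0],[1,0,0,-6,0,0,0],[1,0,0,-10,0,0,0],[1,0,0,-14,0,0,0],[1,0,0,-18,0,0,0],[1,0,0,-22,0,0,0],[1,0,0,-24,0,0,0],[1,0,0,-25,0,0,0],[1,0,0,-25,0,0,0]])

```text
clock: 10.07
eef_pos: [488.7, -383.6, 376.3]
ee_rot: [-180.0, 0.0, 164.7]
ft_force: [-0.4, -0.7, -1.9]
finger_gap: 0.335
finger_force: 49.6
```

```bash
python3 - <<'E'
from h import *
s=readout.sense(); print(s["eef_pos"],s["ee_rot"],s["finger_gap"],s["ft_force"])
cv2.imwrite("pics/f1.png",cams.snapshot("side")); 
t=np.array([569.5,129.5,377.])-np.array(s["eef_pos"]); print(R.from_euler("xyz",s["ee_rot"],degrees=True).inv().apply(t)/10)
E
```

```text
[ 488.69475615 -383.60715154  376.31886757] [-1.79993708e+02  8.90959987e-03  1.64712617e+02] 0.33534097780307603 [-0.42035481 -0.69902681 -1.91570829]
[ 5.7340059  51.62561964 -0.07467439]
```

Call:
apply_moves(steps=[[1,0.2,2,0,0,0,0],[1,0.7,6,0,0,0,0],[1,1.2,11,0,0,0,0],[1,1.9,17,0,0,0,0],[1,2.6,23,0,0,0,0],[1,3.2,29,0,0,0,0],[1,3.9,35,0,0,0,0],[1,4.5,41,0,0,0,0],[1,5.1,46,0,0,0,0],[1,5.5,49.5,0,0,0,0]])

```text
clock: 11.38
eef_pos: [565.2, 111.6, 375.6]
ee_rot: [-180.0, -0.1, 164.8]
ft_force: [0.5, -0.3, -2.5]
finger_gap: 0.339
finger_force: 49.7
```

Call:
apply_moves(steps=[[1,0.2,2.1,2,0,0,0],[1,0.2,2.1,6,0,0,0],[1,0.2,2.1,9,0,0,0],[1,0.2,2.1,11,0,0,0],[1,0.2,2.1,11.5,0,0,0],[1,0.2,2.1,11.5,0,0,0]])

```text
clock: 12.12
eef_pos: [569.3, 129.6, 261.4]
ee_rot: [-180.0, -0.0, 164.7]
ft_force: [-0.0, -0.5, -1.8]
finger_gap: 0.34
finger_force: 49.8
```

```bash
python3 - <<'E'
from h import *
s=readout.sense(); print(s["eef_pos"],s["ee_rot"],s["finger_gap"],s["ft_force"],s["clock"])
im={n:cams.snapshot(n) for n in ("scene","side","wrist")}
for n in im: cv2.imwrite(f"pics/g_{n}.png",im[n])
a=cv2.resize(im["scene"][165:265,265:385],(480,400),interpolation=cv2.INTER_CUBIC); b=cv2.resize(im["side"][115:215,280:360],(320,400),interpolation=cv2.INTER_CUBIC)
w=cv2.resize(im["wrist"][0:250,:],(512,200))
cv2.imwrite("pics/g.png",np.vstack([np.hstack([a,b]),np.pad(w,((0,0),(0,288),(0,0)))]))
E
```

```text
[569.33529395 129.57415851 261.44901688] [-1.79997688e+02 -1.42828199e-02  1.64732330e+02] 0.33963444555705313 [-0.02548647 -0.4916349  -1.82023437] 12.125
```

View pics/g.png

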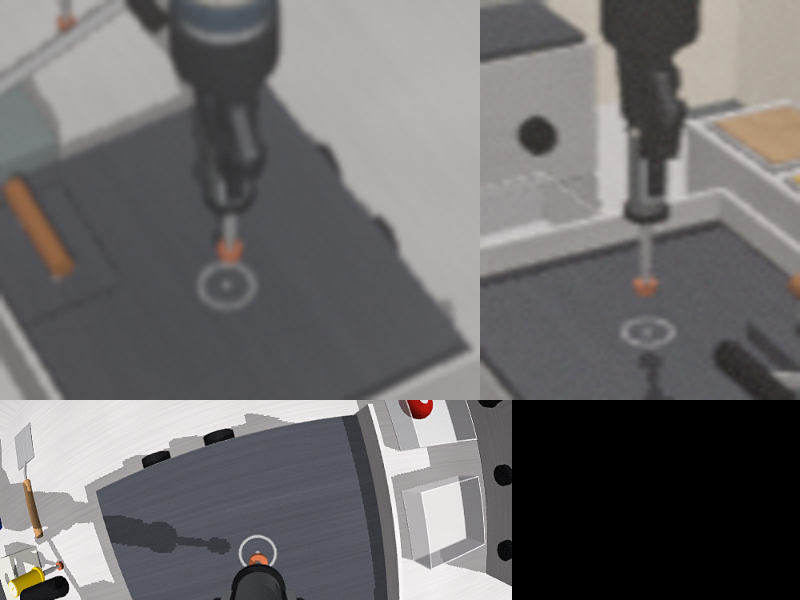

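The foot hangs above the ring. Scene: foot (230,250), ring (226,286). Side: foot (645,288), ring (648,332). I'll get the offset precisely by colour.

```bash
cat > m.py <<'E'
from h import *
def foot(im,box):
    x0,y0,x1,y1=box; c=im[y0:y1,x0:x1].astype(float)
    w=np.clip(c[...,2]-1.15*c[...,0]-15,0,None); ys,xs=np.mgrid[y0:y1,x0:x1]
    return (xs*w).sum()/w.sum(),(ys*w).sum()/w.sum(),(w>0).sum()
def ring(im,u,v,a,b):
    g=cv2.cvtColor(im,cv2.COLOR_BGR2GRAY).astype(float); ys,xs=np.mgrid[0:400,0:640]
    q=np.hypot((xs-u)/a,(ys-v)/b); w=np.where(q<1,np.clip(g-np.median(g[q<1.2])-8,0,None),0)
    w*=(w>0); return (xs*w).sum()/w.sum(),(ys*w).sum()/w.sum(),(w>0).sum()
E
python3 - <<'E'
from m import *
sc,si,wr=[cv2.imread(f"pics/g_{n}.png") for n in ("scene","side","wrist")]
s0=cv2.imread("pics/scene0.png"); d0=cv2.imread("pics/side0.png")
rs=ring(s0,321.4,236.2,9,8); rd=ring(d0,321.6,197.7,9,6)
print("ring px",rs,rd)
fs=foot(sc,(315,220,330,233)); fd=foot(si,(314,180,328,191)); print("foot px",fs,fd)
p,e=tri([ray("scene",*fs[:2]),ray("side",*fd[:2])]); q,e2=tri([ray("scene",*rs[:2]),ray("side",*rd[:2])])
print("foot",p.round(1),np.round(e,2),"ring",q.round(1),np.round(e2,2),[atz(ray(n,*r[:2]),110).round(1) for n,r in (("scene",rs),("side",rd))])
E
```

```text
ring px (np.float64(321.1656394453005), np.float64(235.40677966101694), np.int64(107)) (np.float64(321.28496319663515), np.float64(197.69085173501577), np.int64(64))
foot px (np.float64(322.0121173871883), np.float64(227.63344903755126), np.int64(30)) (np.float64(320.7257166947723), np.float64(186.34620573355815), np.int64(23))
foot [568.5 132.3 152.1] [0.19 0.19] ring [569.5 129.  110.2] [0.57 0.57] [array([570. , 128.6, 110. ]), array([569.2, 129.5, 110. ])]
```

Call:
apply_moves(steps=[[1,0,0,1.5,0,0,0],[1,0,0,2.8,0,0,0],[1,0,0,3.4,0,0,0],[1,0,0,3.4,0,0,0],[1,0,0,3.4,0,0,0]])

```text
clock: 12.9
eef_pos: [569.9, 129.2, 227.6]
ee_rot: [180.0, 0.0, 164.7]
ft_force: [0.0, 0.5, -1.8]
finger_gap: 0.336
finger_force: 49.8
```

```bash
python3 - <<'E'
from m import *
s=readout.sense(); print(s["eef_pos"],s["ft_force"])
im={n:cams.snapshot(n) for n in ("scene","side","wrist")}
for n in im: cv2.imwrite(f"pics/k_{n}.png",im[n])
fs=foot(im["scene"],(312,222,332,242)); fd=foot(im["side"],(312,185,330,203)); fw=foot(im["wrist"],(295,165,350,225)); print(fs,fd,fw)
p,e=tri([ray("scene",*fs[:2]),ray("side",*fd[:2])]); print(p.round(1),e, atz(ray("scene",*fs[:2]),119).round(1),atz(ray("side",*fd[:2]),119).round(1))
f=lambda i,x0,y0,x1,y1,w,h:cv2.resize(i[y0:y1,x0:x1],(w,h),interpolation=cv2.INTER_CUBIC)
cv2.imwrite("pics/k.png",np.hstack([f(im["scene"],300,205,345,250,400,400),f(im["side"],300,165,345,210,400,400)]))
E
```

```text
[569.88119862 129.22858571 227.57960563] [ 0.02502754  0.52984472 -1.75166416]
(np.float64(321.75640303087226), np.float64(234.62765357880892), np.int64(29)) (np.float64(320.7747360887458), np.float64(195.46117373412062), np.int64(19)) (np.float64(323.0029755073937), np.float64(198.86732556805143), np.int64(274))
[569.1 132.  117.4] [0.5201162102409372, 0.5201162102409405] [570.2 132.8 119. ] [567.3 129.8 119. ]
```

View pics/k.png

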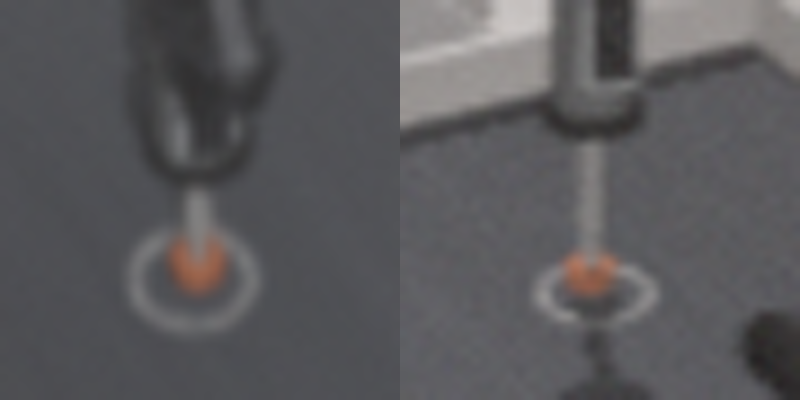

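The foot sits about 1 mm off centre towards world -x and about 5 mm above the plate. The stem is upright. I'll correct 1 mm and press, using the force reading.

Call:
apply_moves(steps=[[1,-0.1,0,0,0,0,0],[1,-0.1,0,0.3,0,0,0],[1,-0.1,0,0.6,0,0,0],[1,-0.1,0,0.8,0,0,0],[1,-0.1,0,1.0,0,0,0],[1,-0.1,0,1.0,0,0,0],[1,-0.1,0,1.0,0,0,0],[1,-0.1,0,1.0,0,0,0]])

```text
clock: 14.05
eef_pos: [570.7, 129.0, 217.4]
ee_rot: [180.0, 0.0, 164.7]
ft_force: [0.4, 0.1, 1.3]
finger_gap: 0.339
finger_force: 50.0
```

Call:
apply_moves(steps=[[1,0,0,0.2,0,0,0],[1,0,0,0.4,0,0,0],[1,0,0,0.4,0,0,0],[1,0,0,0.4,0,0,0],[1,0,0,0.4,0,0,0]])

```text
clock: 14.68
eef_pos: [570.7, 129.0, 213.4]
ee_rot: [180.0, 0.0, 164.7]
ft_force: [-0.3, -0.8, 3.1]
finger_gap: 0.342
finger_force: 50.2
```

```bash
python3 - <<'E'
from h import *
fz=[]
for i in range(8):
    b=cams.snapshot(["side","scene"][i%2]); fz.append(readout.sense()["ft_force"][2]); 
    if i==0: a=b
print(np.round(fz,2),np.mean(fz),readout.sense()["eef_pos"],readout.sense()["joint_velocities"])
f=lambda i,x0,y0,x1,y1,w,h:cv2.resize(i[y0:y1,x0:x1],(w,h),interpolation=cv2.INTER_CUBIC)
cv2.imwrite("pics/z.png",np.hstack([f(b,300,205,345,250,400,400),f(a,300,165,345,210,400,400)]))
E
```

```text
[3.75 3.89 3.22 3.19 3.27 3.49 3.19 3.42] 3.42845440907065 [570.69315507 128.96241698 213.28701259] [-0.00655785 -0.05843085 -0.00109507  0.02229522  0.07026931  0.00322505]
```

View pics/z.png

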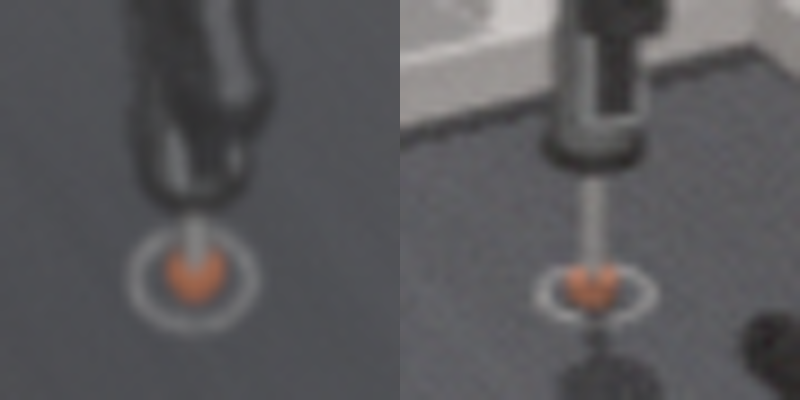

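The foot is centred in the ring in both views (scene (195,283), side (593,297)). The spring force is about 5.2 N, which is roughly 8 mm of travel. The arm is steady, so I'm handing in.

```bash
python3 -c "
from cell import job
print(job.hand_in())"
```

```text
the job is handed in; nothing more can be done
None
```

I pulled the pump lever to its stop and eased it back to rest. The job is handed in with the surface thermometer held upright on the ring mark, within about 1–2 mm of its centre, with its foot pressed in about 8 mm (about 5 N).

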